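# Slide the filter module along the fixture rail into its corner pocket

## Task

Without ever lifting it, use the fingertips to push the blue filter module flat against the long dark rail of the aluminium fixture before any of it reaches the yellow line. Then keep it pinned against the rail and drag it along until it is fully home in the corner pocket, nose against the end stop, and move clear. Leave everything else where it stands.

Things in the scene. Friction and masses are not known exactly. Their poses are not given: they have to be found in the camera images.
- fixture: Fixed aluminium plate 340 x 180 x 12 mm; origin at the centre of its underside, on the table. z up; x runs along the rail towards the pocket; y points from the open side to the rail. Plate top at z = 12 mm, dark steel walls on it 16 mm tall (tops z = 28). Fully home, the filter's origin is at x = 108, y = 45, z = 12 mm in this frame, axes parallel to the fixture's.
- rail (a point): Middle of the top edge of the long dark rail's face: x = 0, y = 60, z = 28 mm in the fixture's frame. The rail runs the plate's whole length (x = -170 to 170 mm) and is 20 mm thick (y = 60 to 80); the filter goes against its face, which looks to -y.
- corner (a point): Inner corner of the pocket, where rail face, end stop face and plate top meet: x = 140, y = 60, z = 12 mm in the fixture's frame. The end stop's face looks to -x; the stop is 20 mm thick (x = 140 to 160) and spans y = 5 to 80 mm.
- cheek (a point): Top centre of the short wall that closes the pocket on the open side: x = 134, y = 19.5, z = 28 mm in the fixture's frame. It runs from x = 121 to 140 mm, its face to the rail at y = 26.5, 14 mm thick, its first 7 mm flared away from the rail (out to y about 10). The pocket is thus 33.5 mm wide for the 30 mm filter.
- line (a point): Middle of the 5 mm wide yellow line painted across the plate, at x = 10 mm in the fixture's frame, on the plate's top.
- filter: The part: loose blue metal block, small silver plate on top, 64 (x) x 30 (y) x 24 mm (z), 0.1 to 0.2 kg; origin at the centre of its underside. It lies on the plate short of the yellow line, clear of the rail, turned by up to 0.4 rad from the fixture's axes. Its +y side goes against the rail; its +x end is the nose. Friction on plate and rail about 0.5 to 0.7; it slides and is not sprung.
- barrel (a point): Middle of the brass connector barrel, 9 mm diameter, that sticks 14 mm straight out of the filter's -y side (away from the rail): x = 4, y = -22, z = 12 mm in the filter's frame, rigid with it. A fingertip against the -y side just behind the barrel (at lower x) can press the filter to the rail and drag it by the barrel.
- attenuator: bystander: small brass and steel cylinder, 20 mm across, 30 mm tall, standing upright on the fixture plate; origin at the centre of its underside
- terminator: bystander: small steel cylinder with a brass tip, 18 mm across, 28 mm tall, standing upright on the fixture plate; origin at the centre of its underside
- screwdriver: bystander: screwdriver lying on the table; origin on its underside near mid-length, its x axis along the shaft
- spanner: bystander: 150 mm open-ended spanner lying on the table; origin on its underside near mid-length, its x axis along its length
- jar: bystander: closed jar with black cap, 60 mm across, 70 mm tall; origin at the centre of its underside
- spare: bystander: a spare module of the filter's shape and size but green, lying on the table; origin at the centre of its underside

How it is judged:
On the way, in this order (a step that is already met when the one before it is completed fails the run):
1. the filter lies flat against the rail (within 3 mm and 0.06 rad) while its nose is still short of the yellow line (y of filter in the frame of fixture above 0.042 m and angle between the x axis of filter and the x axis of fixture, either way round below 0.06 rad and x of filter in the frame of fixture below -0.018 m), for 0.2 s.
2. the filter reaches the end stop of the pocket, against the rail (y of filter in the frame of fixture above 0.042 m and angle between the x axis of filter and the x axis of fixture, either way round below 0.06 rad and x of filter in the frame of fixture above 0.105 m), for 0.2 s.
At the end, for the whole second after the job is handed in: The filter lies flat on the plate in the pocket, its nose within 3 mm of the end stop, its side within 3 mm of the rail and parallel to it within 0.06 rad, at rest (all of step 2 and z of filter in the frame of fixture between 0.009 and 0.015 m and angle between filter's own z axis and vertical below 0.06 rad and linear speed of filter below 0.01 m/s); the robot touches nothing.
It fails at once if the filter is lifted more than 6 mm off the plate, or tipped by more than 0.3 rad (z of filter in the frame of fixture above 0.018 m or angle between filter's own z axis and vertical above 0.3 rad).
It fails at once if the filter is off the rail (by more than 5 mm, or turned by more than 0.12 rad) beyond the yellow line (x of filter in the frame of fixture above -0.014 m and (y of filter in the frame of fixture below 0.04 m or not (angle between the x axis of filter and the x axis of fixture, either way round below 0.12 rad))).
It fails at once if a bystander is moved by more than 15 mm (distance of any of attenuator, terminator, screwdriver, spanner, jar, spare from where it was at the start of the episode above 0.015 m).
It fails at once if a standing bystander is knocked over (angle between any of attenuator, terminator, jar's own z axis and vertical above 0.5 rad).
It also fails if it takes over 51 s, if anything falls off the work surface, if the arm or the gripper's body presses on something with over 40 N, if the wrist force passes 120 N, or if a joint passes its speed limit or range.

## Robot

A 6-joint arm with a two-finger parallel gripper is mounted at the origin on the work surface. World frame = base frame: x ahead of the robot, y to its left, z up, the work surface at z = 0. Lengths are in m, angles in rad, forces in N, time in s.
With the tool pointing down it reaches from about 0.425 to 0.95 m from the base axis. Payload 3.5 kg.
Tool frame: the origin (TCP) lies at the very end of the fingers, on their centre line; the grasp point (between the pads) lies 19 mm behind it; z points along the fingers, y is the line along which they close (so a half turn about z gives the same grasp; the last joint's range is limited). The gripper opens to 85 mm and grips with 20 to 120 N. Pads are 22 mm wide; open, the fingers measure 114 mm over their backs; the gripper's body (76 mm by 85 mm) begins 54 mm behind the grasp point. The pads swing forward as they close: fully open they stand 13 mm farther back than shut.
Start: joints at [0.986, 0.286, 1.577, -0, 1.279, -0.15], TCP at [0.284, 0.612, 0.231] pointing down, gripper open.
Joint ranges: [-2.77, 2.77], [-0.9, 2.22], [0.21, 2.48], [-1.53, 4.67], [0.24, 2.81], [-2.84, 2.84]. Speed limits (rad/s): [2.79, 2.79, 3.14, 3.14, 3.14, 3.14].

## Interface

Orientations are given as a unit quaternion [w, x, y, z].
In Python, from rig import ctrl gives the robot as it stands. The module is installed in compiled form; this text tells all that it offers.
- The arm moves only by the tool carry_out, never from a script. Its argument "targets" is a list of rows, each an object with "offset": the shift along the tool's x, y, z in m, a list of three; "rotation": the turn, a rotation vector about the tool's x, y, z in rad, a list of three; "grip": the gripper command: -1 is fully open, 1 is shut, values between are in proportion. In form: [{"offset": [dx, dy, dz], "rotation": [rx, ry, rz], "grip": grip}, ...]. A call has 1 to 10 rows; each row shifts and turns the commanded pose from where the row before left it, along the tool's axes as they then stand; what a row does not reach is not made up. A row lasts 1/8 s, in which the tool goes at most 62.5 mm and 10.7 degrees, less where a joint would pass 70% of its speed; a pose out of reach is approached as far as the arm can. A call is refused whole if a number of a shift passes 0.0625 or a number of a turn 0.188, either way. A call with a gripper value outside its range is refused whole. The fingers move at their own pace and stop on an object; "grip_force" is the grip in N (left out, the last holds). Time passes only in rows, so rows that do not move let the fingers close. It gives the time, the measured TCP pose, the force, the opening and the grip force at its end, in the units of the state.
- ctrl.sense(): the state, without advancing time (a new reading comes with each control period).
- ctrl.read_camera(name): name is "scene" or "top" or "wrist"; returns a dict with "frame" (480x640x3 uint8, red, green, blue), "range_z" (480x640 float32, m along the optical axis (not along the pixel's ray), 0 where there is no reading), "fx", "fy", "cx", "cy" (pixels), "eye" and "orientation" of the camera in the world; the wrist camera has in their place "T_tool_cam" (4x4, takes a point from camera to tool coordinates, whose origin is the TCP and whose axes are the flange's). Camera axes: x right, y up, looking along -z (the intrinsics and any distortion apply to the point x, -y, -z); pixel columns grow to the right and rows downward; lengths in m; the calibration is good to about 2 mm. The wrist camera is an equidistant fisheye: a pixel r from the principal point sees the ray r / f radians off the axis. A picture is of the moment at which its call begins: read the wrist's pose just before it.
- ctrl.hand_in(): hands the job in; it is judged then, once.
The state is a dict: "time_s": time; "q": joint angles; "qd": joint speeds; "joint_efforts": joint torques, N m; "tool_pos": TCP position; "tcp_rot": TCP orientation; "contact_force": force on the tool from outside, world axes, zero at the start; "moment": the same for the moment, N m; "width": finger opening in m; "finger_force": force on a finger pad.
Only numpy, scipy, OpenCV 4.12 (cv2) and the standard library are available. Lean on these libraries where they do the work, as an engineer would, in place of code of your own. Each camera call takes 0.05 s, during which the arm holds its last target. There are 200 camera calls.

## Working session

There is one attempt and no reset: what is moved stays moved. The work goes in short steps, Python scripts to look and compute and a tool call to move; the robot and the scene stay as the last step left them, time stands still between calls to the robot, and variables do not carry over. Pictures are saved under pics/ and viewed, at most 11 in all, crops included, and the job is handed in when it is done.

Besides the shell and the picture viewer there is one more tool, called by a JSON object that holds its "op" and its "data", one argument or row to a line. carry_out: Moves the arm, as the interface text tells. Its arguments: {"type":"object","properties":{"targets":{"type":"array"},"grip_force":{"type":"number"}},"required":["targets"]}

```bash
mkdir -p pics; cat > h.py <<'E'
import numpy as np, cv2
from rig import ctrl
from scipy.spatial.transform import Rotation as R
def q2R(q): return R.from_quat([q[1],q[2],q[3],q[0]]).as_matrix()
def cam(n):
    d=ctrl.read_camera(n); return d
def ontoz(d,uv,z):
    uv=np.atleast_2d(np.asarray(uv,float))
    M=q2R(d['orientation']) if np.size(d['orientation'])==4 else np.array(d['orientation'])
    r=np.c_[(uv[:,0]-d['cx'])/d['fx'],-(uv[:,1]-d['cy'])/d['fy'],-np.ones(len(uv))]@M.T
    e=np.array(d['eye']); return e+r*((z-e[2])/r[:,2])[:,None]
def save(d,n): cv2.imwrite('pics/'+n,d['frame'][:,:,::-1])
E
python3 - <<'E'
from h import *
s=ctrl.sense(); print(s)
for n in('top','scene'):
    d=cam(n); save(d,n+'1.png'); print(n,{k:v for k,v in d.items() if k not in('frame','range_z')}, (d['range_z']>0).mean())
E
```

```text
{'time_s': 0.0, 'q': array([ 9.86004213e-01,  2.87191098e-01,  1.57819980e+00, -3.82187612e-05,
        1.27861998e+00, -1.50006419e-01]), 'qd': array([-1.01937873e-03,  2.63869855e-03, -3.21494566e-04,  1.17976800e-03,
        1.84969349e-03, -4.80750342e-05]), 'joint_efforts': array([-5.98316019e-04, -4.05973291e+01, -2.92629147e+01, -9.04481703e-05,
        5.63705689e-03,  8.69424639e-06]), 'tool_pos': array([0.2839304, 0.6116372, 0.2299179]), 'tcp_rot': array([-4.17226860e-04,  2.15679017e-01,  9.76463568e-01, -1.13498850e-03]), 'contact_force': array([ 0.53247743,  0.2367222 , -0.74856498]), 'moment': array([-0.0158225 ,  0.01695445,  0.03386894]), 'finger_force': 0.0, 'width': 0.0855331394298821}
top {'fx': 504.39752172938825, 'fy': 504.39752172938825, 'cx': 323.31138875373847, 'cy': 235.80520128399218, 'eye': array([ 0.33714915, -0.02167336,  1.12431605]), 'orientation': array([-0.69585852, -0.05878769,  0.05972222,  0.71327287])} 0.9960807291666667
scene {'fx': 523.403241726562, 'fy': 523.403241726562, 'cx': 322.405972727436, 'cy': 236.97517053264505, 'eye': array([ 1.25417053, -0.23473536,  0.58868023]), 'orientation': array([0.70078467, 0.36670505, 0.27814457, 0.54503564])} 0.9957682291666666
```

View pics/top1.png

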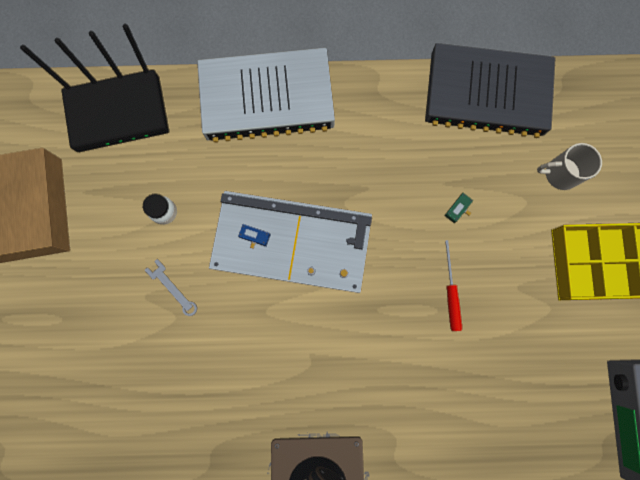

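View pics/scene1.png

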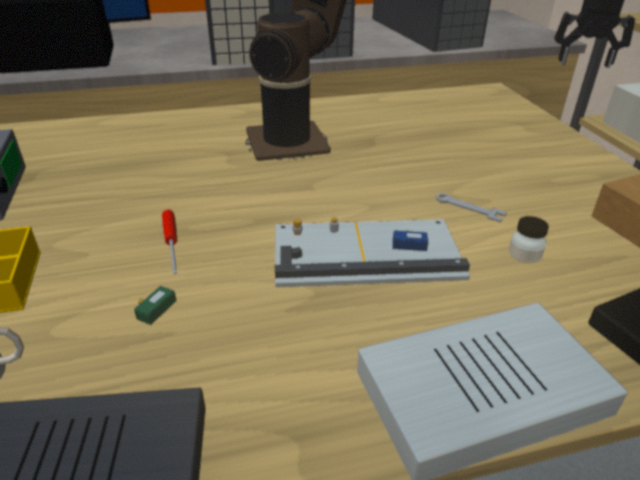

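Top view: the fixture has its rail on the far side (corners roughly (222,192), (371,214), (361,292), (209,268)). The filter is at (254,236) with its barrel towards the robot, the line is at x≈295, and the bystanders stand at (311,271) and (343,273). The scene view shows the same layout from the far side.

```bash
cat >> h.py <<'E'
def hsv(d): return cv2.cvtColor(d['frame'],cv2.COLOR_RGB2HSV)
def big(m):
    c,_=cv2.findContours(m.astype(np.uint8),cv2.RETR_EXTERNAL,cv2.CHAIN_APPROX_NONE)
    return max(c,key=cv2.contourArea)
E
python3 - <<'E'
from h import *
d=cam('top'); H=hsv(d); h,s,v=[H[...,i].astype(int) for i in range(3)]
roi=np.zeros(h.shape,bool); roi[180:305,195:385]=1
plate=roi&~((h>8)&(h<28)&(s>40)&(s<160)&(v>100))
c=big(plate); cv2.imwrite('pics/m.png',plate*255)
W=ontoz(d,c[:,0],0.012)[:,:2]
rect=cv2.minAreaRect((W*1000).astype(np.float32)); print('plate rect mm',rect)
dark=roi&(v<110)&(s<90)
cd=big(dark); Wd=ontoz(d,cd[:,0],0.028)[:,:2]*1000; print('dark rect',cv2.minAreaRect(Wd.astype(np.float32)),dark.sum())
# yellow line
y=roi&(h>18)&(h<32)&(s>160); p=np.argwhere(y)[:,::-1]; Y=ontoz(d,p,0.012)[:,:2]*1000
vx=cv2.fitLine(Y.astype(np.float32),cv2.DIST_HUBER,0,.01,.01).ravel(); print('line',vx,np.degrees(np.arctan2(vx[1],vx[0])),len(Y))
b=roi&(h>100)&(h<130)&(s>100); cb=big(b); B=ontoz(d,cb[:,0],0.036)[:,:2]*1000; print('blue',cv2.minAreaRect(B.astype(np.float32)),b.sum())
cv2.imwrite('pics/crop1.png',cv2.resize(d['frame'][180:305,195:385,::-1],None,fx=4,fy=4,interpolation=cv2.INTER_CUBIC))
E
```

```text
plate rect mm ((516.7233276367188, 49.01344299316406), (342.9356689453125, 180.43215942382812), 79.46880340576172)
dark rect ((558.622314453125, 40.198883056640625), (338.423095703125, 75.67731475830078), 79.0082015991211) 1688
line [ 3.7952220e-01  9.2518264e-01  4.5992572e+02 -2.1130846e+01] 67.69591 140
blue ((527.611083984375, 126.84103393554688), (63.791805267333984, 28.59551239013672), 69.99166107177734) 297[ WARN:0@0.445] global loadsave.cpp:1063 imwrite_ Unsupported depth image for selected encoder is fallbacked to CV_8U.
```

View pics/crop1.png

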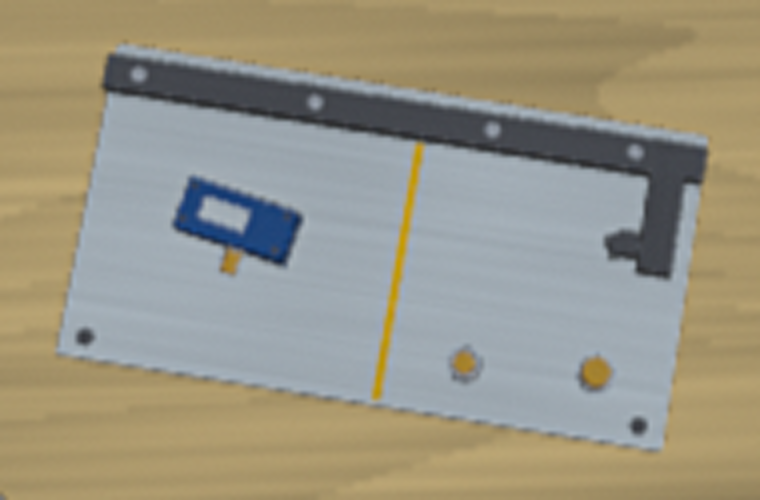

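Crop view: the filter is at (238,222) with its nose turned about 9° away from the rail. The barrel is at (230,262), and the bystanders at (465,362) and (595,372) are well clear of the path. I'll move over now and refine the poses from close by.

{"op": "carry_out", "data": {
  "targets": [
    {"offset": [0, 0, 0], "rotation": [0, 0, -0.1265], "grip": 0.3},
    {"offset": [0, 0, 0], "rotation": [0, 0, -0.1265], "grip": 0.3},
    {"offset": [-0.031, -0.051, 0], "rotation": [0, 0, 0], "grip": 0.3},
    {"offset": [-0.031, -0.051, 0], "rotation": [0, 0, 0], "grip": 0.3},
    {"offset": [-0.031, -0.051, 0], "rotation": [0, 0, 0], "grip": 0.3},
    {"offset": [-0.031, -0.051, 0], "rotation": [0, 0, 0], "grip": 0.3},
    {"offset": [-0.031, -0.051, 0], "rotation": [0, 0, 0], "grip": 0.3},
    {"offset": [-0.031, -0.051, 0], "rotation": [0, 0, 0], "grip": 0.3},
    {"offset": [-0.031, -0.051, 0], "rotation": [0, 0, 0], "grip": 0.3},
    {"offset": [-0.031, -0.051, 0], "rotation": [0, 0, 0], "grip": 0.3}
  ]
}}

```text
time_s: 1.4
tool_pos: [0.4546, 0.1642, 0.2312]
tcp_rot: [0.0, 0.091, 0.996, 0.0]
contact_force: [0.7, -0.8, 0.8]
width: 0.0298
finger_force: 0.0
```

```bash
cat >> h.py <<'E'
def wrist():
    s=ctrl.sense(); d=cam('wrist'); T=np.eye(4); T[:3,:3]=q2R(s['tcp_rot']); T[:3,3]=s['tool_pos']; d['T']=T@np.array(d['T_tool_cam']); return d,s
def wz(d,uv,z):
    uv=np.atleast_2d(np.asarray(uv,float)); a=np.c_[uv[:,0]-d['cx'],uv[:,1]-d['cy']]; r=np.linalg.norm(a,axis=1)+1e-9
    th=r/d['fx']; D=np.c_[a[:,0]/r*np.sin(th),-a[:,1]/r*np.sin(th),-np.cos(th)]@d['T'][:3,:3].T
    e=d['T'][:3,3]; return e+D*((z-e[2])/D[:,2])[:,None]
def wproj(d,P):
    c=(np.atleast_2d(P)-d['T'][:3,3])@d['T'][:3,:3]; n=np.hypot(c[:,0],c[:,1]); th=np.arctan2(n,-c[:,2])
    return np.c_[d['cx']+d['fx']*th*c[:,0]/n, d['cy']-d['fy']*th*c[:,1]/n]
E
python3 - <<'E'
from h import *
d,s=wrist(); save(d,'w1.png'); print(s['time_s'],s['tool_pos'],R.from_matrix(q2R(s['tcp_rot'])).as_matrix().round(3),s['width'],d['fx'],d['T'].round(3),[k for k in d])
E
```

```text
1.4 [0.45461827 0.16423222 0.23124666] [[-0.984  0.181  0.   ]
 [ 0.181  0.984  0.   ]
 [-0.     0.    -1.   ]] 0.029807458880106448 371.64829954431775 [[ 0.181 -0.93  -0.319  0.373]
 [ 0.984  0.171  0.057  0.18 ]
 [ 0.001 -0.324  0.946  0.374]
 [ 0.     0.     0.     1.   ]] ['frame', 'range_z', 'fx', 'fy', 'cx', 'cy', 'T_tool_cam', 'T']
```

View pics/w1.png

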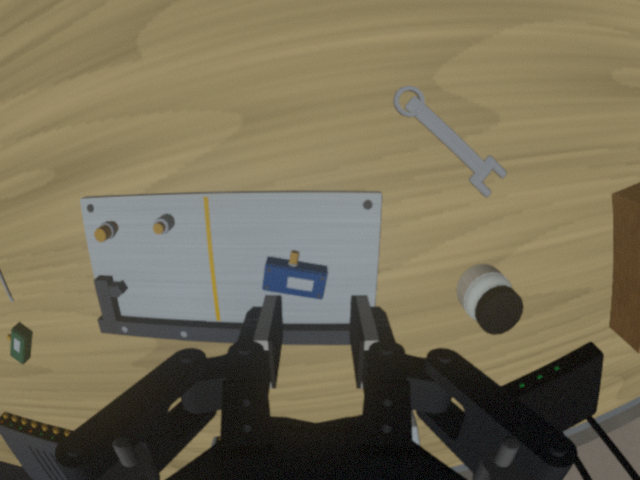

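Wrist view: the line runs from (207,197) to (218,320), the rail face base from (125,315) to (340,325), the filter is at (295,278) and its barrel at (294,257). The bystanders are far from the path.

```bash
cat >> h.py <<'E'
def line(P):
    v=cv2.fitLine(P[:,:2].astype(np.float32),cv2.DIST_HUBER,0,.0001,.0001).ravel(); return v[2:],v[:2]
def fixture(d,cols=(125,245),rows=(285,335)):
    H=hsv(d); h,s,v=[H[...,i].astype(int) for i in range(3)]
    pts=[]
    for c in range(*cols):
        g=np.diff(cv2.GaussianBlur(v.astype(np.float32),(3,3),0)[rows[0]:rows[1],c]); i=int(np.argmin(g)); 
        if g[i]<-15: pts.append((c,rows[0]+i+.5))
    pr=wz(d,pts,.012)[:,:2]; p0,u=line(pr); r=np.abs((pr-p0)@[-u[1],u[0]]); p0,u=line(pr[r<.003])
    ys=(h>18)&(h<32)&(s>170); ys[340:]=0; ys[:,:150]=0; ys[:,260:]=0
    Y=wz(d,np.argwhere(ys)[:,::-1],.012)[:,:2]; l0,lu=line(Y)
    if u[1]>0: u=-u
    n=np.array([-u[1],u[0]]); 
    if lu@n<0: lu=-lu
    # intersection of rail face and line = fixture (10,60)
    t=np.linalg.solve(np.c_[u,-lu],l0-p0); X=p0+u*t[0]
    return X-.010*u-.060*n,u,n,np.degrees(np.arccos(u@lu))
E
python3 - <<'E'
from h import *
d,s=wrist(); O,u,n,k=fixture(d); print('O',O,'ang',np.degrees(np.arctan2(u[1],u[0])),'line-rail deg',k)
F=lambda P:np.c_[(P[:,:2]-O)@u,(P[:,:2]-O)@n]*1000
H=hsv(d); h,s_,v=[H[...,i].astype(int) for i in range(3)]
m=(h>100)&(h<130)&(s_>90); m[:230]=0;m[300:]=0;m[:,:240]=0;m[:,345:]=0
c=big(m)[:,0]; print('blue bbox',c.min(0),c.max(0))
def edge(top):
    out=[]
    for col in range(c[:,0].min()+5,c[:,0].max()-4):
        r=np.where(m[:,col])[0]; out.append((col,r.min()-.5 if top else r.max()+.5))
    return np.array(out)
for top,z in((0,.036),(1,.012)):
    e=edge(top); 
    if top: e=e[np.abs(e[:,0]-294)>8]
    P=F(wz(d,e,z)); p,w=line(P); print('top' if top else 'bot',z,p,np.degrees(np.arctan(w[1]/w[0])))
br=(h>8)&(h<25)&(s_>120); br[:245]=0; br[268:]=0; br[:,:280]=0; br[:,308:]=0
q=np.argwhere(br)[:,::-1]; print('barrel px',q.mean(0),len(q),'fix',F(wz(d,q.mean(0),.026)))
for px in ((295,249),(264,260),(327,267),(322,298),(263,287)): print(px,F(wz(d,px,.036)),F(wz(d,px,.012)))
print('TCP fix',F(s['tool_pos'][None]))
print('plate corners',F(wz(d,[(82,197),(381,191)],.012)))
E
```

```text
O [0.51801467 0.04835401] ang -100.60352 line-rail deg 89.95835
blue bbox [269 260] [332 294]
bot 0.036 [-80.89921    9.790193] -9.412508
top 0.012 [-83.57969   -9.592686] -9.325787
barrel px [300.125  253.9375] 48 fix [[-81.0453208  -26.59530735]]
(295, 249) [[-76.63731953 -35.67584091]] [[-75.09364806 -26.61818718]]
(264, 260) [[-45.59567729 -23.99417915]] [[-41.84619054 -14.10642797]]
(327, 267) [[-107.91382699  -16.6128779 ]] [[-108.5926603    -6.20061236]]
(322, 298) [[-103.12874624   18.19464248]] [[-103.46755229   31.08032614]]
(263, 287) [[-42.88901758   5.87814301]] [[-38.94719593  17.88861773]]
TCP fix [[-97.0711411  -80.19458859]]
plate corners [[ 171.79412544  -88.77461736]
 [-162.12406063  -88.42063485]]
```

{"op": "carry_out", "data": {
  "targets": [
    {"offset": [-0.015, -0.008, 0.05], "rotation": [0, 0, 0], "grip": 0.3},
    {"offset": [-0.015, -0.008, 0.05], "rotation": [0, 0, 0], "grip": 0.3},
    {"offset": [0, 0, 0.05], "rotation": [0, 0, 0], "grip": 0.3},
    {"offset": [0, 0, 0.035], "rotation": [0, 0, 0], "grip": 0.3},
    {"offset": [0, 0, 0.02], "rotation": [0, 0, 0], "grip": 0.3},
    {"offset": [0, 0, 0], "rotation": [0, 0, 0], "grip": 0.3},
    {"offset": [0, 0, 0], "rotation": [0, 0, 0], "grip": 0.3}
  ]
}}

```text
time_s: 2.38
tool_pos: [0.4817, 0.1454, 0.0272]
tcp_rot: [0.001, 0.091, 0.996, 0.0]
contact_force: [0.5, 0.4, -1.1]
width: 0.03
finger_force: 0.0
```

```bash
cat >> h.py <<'E'
O=np.array([0.51801,0.04835]); a_=np.radians(-100.6); U=np.array([np.cos(a_),np.sin(a_)]); N=np.array([-U[1],U[0]])
def F(P): P=np.atleast_2d(P); return np.c_[(P[:,:2]-O)@U,(P[:,:2]-O)@N]*1000
def st():
    s=ctrl.sense(); f=s['contact_force']; print('t',round(s['time_s'],2),'TCP fix',F(s['tool_pos']).round(1),'z',(s['tool_pos'][2]*1000).round(1),'f fix',(f[:2]@U).round(1),(f[:2]@N).round(1),'fz',f[2].round(1),'w',s['width'].round(4)); return s
E
python3 - <<'E'
from h import *
st(); d,s=wrist(); save(d,'w2.png')
E
```

```text
Traceback (most recent call last):
  File "h.py", line 46, in st
    s=ctrl.sense(); f=s['contact_force']; print('t',round(s['time_s'],2),'TCP fix',F(s['tool_pos']).round(1),'z',(s['tool_pos'][2]*1000).round(1),'f fix',(f[:2]@U).round(1),(f[:2]@N).round(1),'fz',f[2].round(1),'w',s['width'].round(4)); return s
                                                                                                                                                                                                                       ^^^^^^^^^^^^^^^^
AttributeError: 'float' object has no attribute 'round'
```

```bash
sed -i "s/,'w',s\['width'\].round(4)/,'w',round(float(s['width']),4)/" h.py; python3 - <<'E'
from h import *
st(); d,s=wrist(); save(d,'w2.png')
E
```

```text
t 2.38 TCP fix [[-88.7 -53.6]] z 27.2 f fix -0.5 0.4 fz -1.1 w 0.03
```

View pics/w2.png

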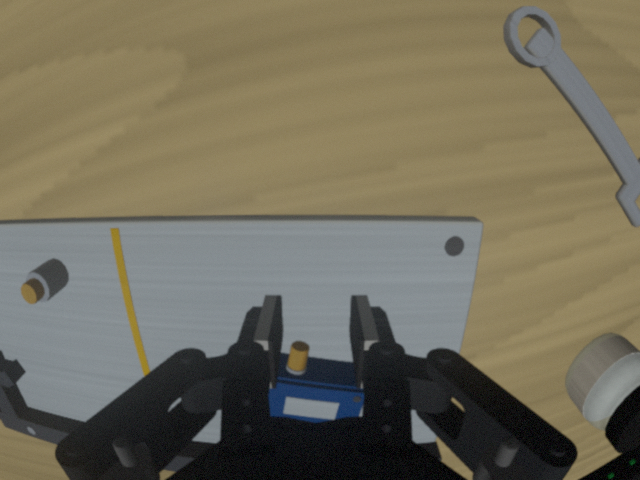

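Wrist view: both fingertips, at (270,330) and (362,330), straddle the barrel at (298,357), but the barrel is about 8 mm nearer the front finger. I'll shift, go lower and start pushing.

{"op": "carry_out", "data": {
  "targets": [
    {"offset": [0, -0.0075, 0], "rotation": [0, 0, 0], "grip": 0.3},
    {"offset": [0, 0, 0.011], "rotation": [0, 0, 0], "grip": 0.3},
    {"offset": [-0.007, 0, 0], "rotation": [0, 0, 0], "grip": 0.3},
    {"offset": [-0.007, 0, 0], "rotation": [0, 0, 0], "grip": 0.3},
    {"offset": [-0.006, 0, 0], "rotation": [0, 0, 0], "grip": 0.3},
    {"offset": [-0.006, 0, 0], "rotation": [0, 0, 0], "grip": 0.3},
    {"offset": [-0.006, 0, 0], "rotation": [0, 0, 0], "grip": 0.3},
    {"offset": [0, 0, 0], "rotation": [0, 0, 0], "grip": 0.3}
  ]
}}

```text
time_s: 3.42
tool_pos: [0.5119, 0.1317, 0.0155]
tcp_rot: [0.0, 0.091, 0.996, 0.0]
contact_force: [-0.3, 0.5, -0.5]
width: 0.03
finger_force: 0.0
```

```bash
python3 - <<'E'
from h import *
st(); d,s=wrist(); save(d,'w3.png')
E
```

```text
t 3.42 TCP fix [[-80.8 -21.3]] z 15.5 f fix -0.4 -0.4 fz -0.5 w 0.03
```

View pics/w3.png

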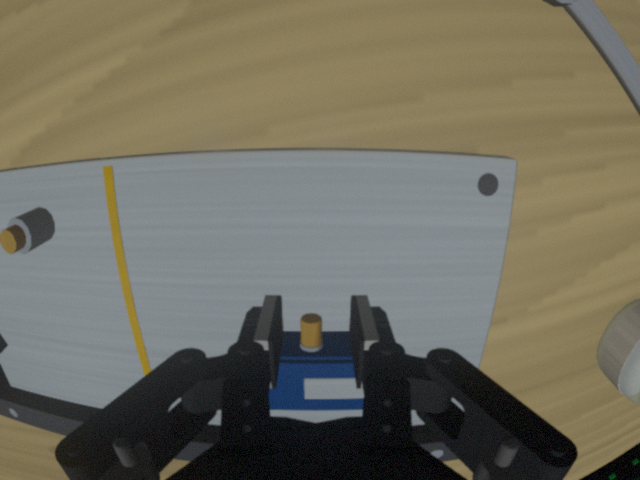

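Wrist view: the filter is now square to the fingers, with the barrel at (311,332) centred between them. I'll keep pushing.

{"op": "carry_out", "data": {
  "targets": [
    {"offset": [-0.005, 0, 0], "rotation": [0, 0, 0], "grip": 0.3},
    {"offset": [-0.005, 0, 0], "rotation": [0, 0, 0], "grip": 0.3},
    {"offset": [-0.005, 0, 0], "rotation": [0, 0, 0], "grip": 0.3},
    {"offset": [-0.005, 0, 0], "rotation": [0, 0, 0], "grip": 0.3},
    {"offset": [-0.005, 0, 0], "rotation": [0, 0, 0], "grip": 0.3},
    {"offset": [-0.005, 0, 0], "rotation": [0, 0, 0], "grip": 0.3},
    {"offset": [-0.003, 0, 0], "rotation": [0, 0, 0], "grip": 0.3},
    {"offset": [0, 0, 0], "rotation": [0, 0, 0], "grip": 0.3}
  ]
}}

```text
time_s: 4.47
tool_pos: [0.5442, 0.1257, 0.0155]
tcp_rot: [0.0, 0.091, 0.996, 0.0]
contact_force: [0.0, -0.2, -0.3]
width: 0.0297
finger_force: 0.0
```

{"op": "carry_out", "data": {
  "targets": [
    {"offset": [-0.002, 0, 0], "rotation": [0, 0, 0], "grip": 0.3},
    {"offset": [-0.002, 0, 0], "rotation": [0, 0, 0], "grip": 0.3},
    {"offset": [0, 0, 0], "rotation": [0, 0, 0], "grip": 0.3}
  ]
}}

```text
time_s: 4.85
tool_pos: [0.5478, 0.125, 0.0154]
tcp_rot: [0.0, 0.091, 0.996, 0.0]
contact_force: [-0.3, 0.4, 0.4]
width: 0.0298
finger_force: 0.1
```

```bash
python3 - <<'E'
from h import *
st()
E
```

```text
t 4.85 TCP fix [[-80.9  15.2]] z 15.4 f fix -0.3 -0.4 fz 0.4 w 0.0298
```

{"op": "carry_out", "data": {
  "targets": [
    {"offset": [-0.002, 0, 0], "rotation": [0, 0, 0], "grip": 0.3},
    {"offset": [-0.002, 0, 0], "rotation": [0, 0, 0], "grip": 0.3},
    {"offset": [0, 0, 0], "rotation": [0, 0, 0], "grip": 0.3}
  ]
}}

```text
time_s: 5.22
tool_pos: [0.55, 0.1246, 0.0151]
tcp_rot: [-0.002, 0.091, 0.996, -0.0]
contact_force: [-5.5, 0.9, 3.1]
width: 0.0301
finger_force: 2.5
```

{"op": "carry_out", "data": {
  "targets": [
    {"offset": [-0.002, 0, 0], "rotation": [0, 0, 0], "grip": 0.3},
    {"offset": [0, 0, 0], "rotation": [0, 0, 0], "grip": 0.3}
  ]
}}

```text
time_s: 5.48
tool_pos: [0.55, 0.1245, 0.0147]
tcp_rot: [-0.005, 0.091, 0.996, -0.0]
contact_force: [-9.4, 1.0, 6.5]
width: 0.0299
finger_force: 4.9
```

```bash
python3 - <<'E'
from h import *
st(); d,s=wrist(); save(d,'w4.png')
E
```

```text
t 5.47 TCP fix [[-80.7  17.4]] z 14.7 f fix 0.8 -9.4 fz 6.5 w 0.0299
```

{"op": "carry_out", "data": {
  "targets": [
    {"offset": [0.004, 0, 0], "rotation": [0, 0, 0], "grip": 0.3},
    {"offset": [0.015, 0, -0.001], "rotation": [0, 0, 0], "grip": 0.3},
    {"offset": [0.016, 0, -0.002], "rotation": [0, 0, 0], "grip": 0.3},
    {"offset": [0, 0.01, 0], "rotation": [0, 0, 0], "grip": 1},
    {"offset": [0, 0.01, 0], "rotation": [0, 0, 0], "grip": 1},
    {"offset": [0, 0, 0], "rotation": [0, 0, 0], "grip": 1},
    {"offset": [0, 0, 0], "rotation": [0, 0, 0], "grip": 1},
    {"offset": [0, 0, 0], "rotation": [0, 0, 0], "grip": 1}
  ]
}}

```text
time_s: 6.52
tool_pos: [0.5228, 0.1498, 0.0182]
tcp_rot: [-0.0, 0.091, 0.996, -0.0]
contact_force: [-0.0, -0.1, 0.5]
width: 0.0005
finger_force: 0.0
```

```bash
python3 - <<'E'
from h import *
st(); d,s=wrist(); save(d,'w5.png')
H=hsv(d); h,s_,v=[H[...,i].astype(int) for i in range(3)]
br=(h>8)&(h<28)&(s_>120)&(v>60); br[:240]=0; br[:,:240]=0; br[:,400:]=0
n,l,S,C=cv2.connectedComponentsWithStats(br.astype(np.uint8))
for i in range(1,n):
    if S[i,4]>40: print(S[i],F(wz(d,C[i],.026)))
E
```

```text
t 6.53 TCP fix [[-100.6  -14. ]] z 18.2 f fix 0.1 -0.0 fz 0.5 w 0.0005
```

View pics/w5.png

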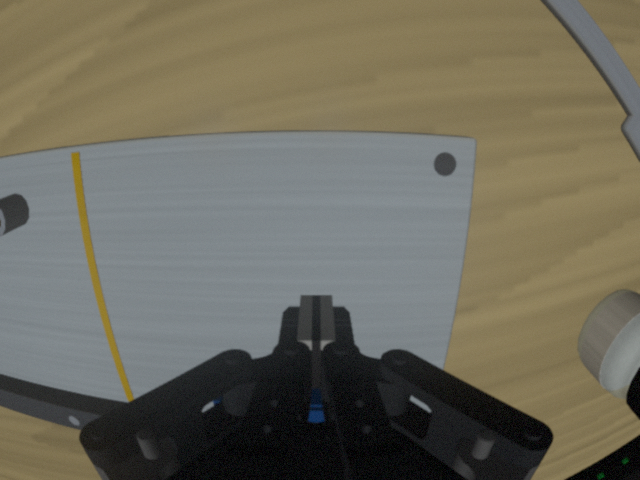

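Wrist view: the gripper is shut, with its tip at (316,300), and it hides the filter; the line is still far ahead. Next I press behind the barrel.

{"op": "carry_out", "data": {
  "targets": [
    {"offset": [-0.015, 0, 0], "rotation": [0, 0, 0], "grip": 1},
    {"offset": [-0.012, 0, 0], "rotation": [0, 0, 0], "grip": 1},
    {"offset": [-0.004, 0, 0], "rotation": [0, 0, 0], "grip": 1},
    {"offset": [-0.003, 0, 0], "rotation": [0, 0, 0], "grip": 1},
    {"offset": [0, 0, 0], "rotation": [0, 0, 0], "grip": 1},
    {"offset": [0, 0, 0], "rotation": [0, 0, 0], "grip": 1}
  ]
}}

```text
time_s: 7.32
tool_pos: [0.5537, 0.1441, 0.0176]
tcp_rot: [-0.003, 0.091, 0.996, -0.0]
contact_force: [-7.0, -0.1, 4.5]
width: 0.0002
finger_force: 3.0
```

```bash
python3 - <<'E'
from h import *
st()
d={}
im=cv2.imread('pics/w4.png'); H=cv2.cvtColor(im,cv2.COLOR_BGR2HSV).astype(int); h,s_,v=[H[...,i] for i in range(3)]
br=(h>8)&(h<28)&(s_>120)&(v>60); br[:280]=0; br[:,:285]=0; br[:,348:]=0
p=np.argwhere(br); print('w4 barrel col/row',p[:,1].mean(),p[:,0].mean(),len(p))
c=cam('top'); save(c,'top2.png')
cv2.imwrite('pics/crop2.png',cv2.resize(c['frame'][180:305,195:385,::-1],None,fx=4,fy=4,interpolation=cv2.INTER_CUBIC))
E
```

```text
t 7.33 TCP fix [[-100.6   17.4]] z 17.6 f fix 1.4 -6.8 fz 4.5 w 0.0002
w4 barrel col/row 310.5177777777778 333.53777777777776 450
```

View pics/crop2.png

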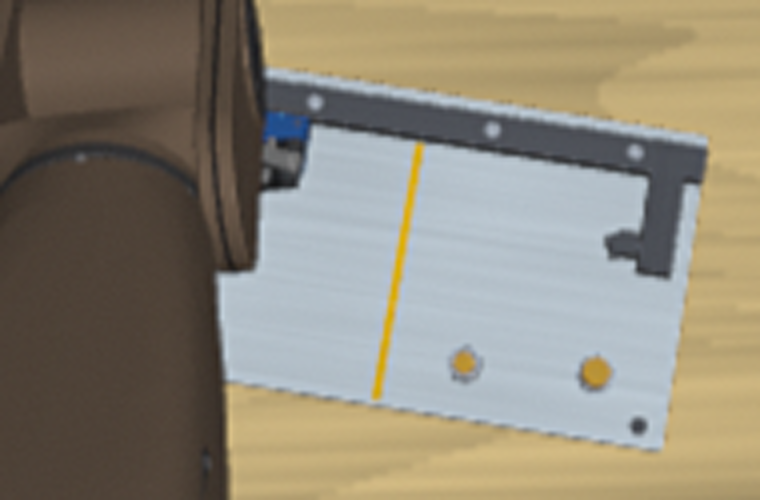

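Crop view: the filter's nose, at (285,125), is flush against the rail and well short of the line. Dragging along +x.

{"op": "carry_out", "data": {
  "targets": [
    {"offset": [0, -0.004, 0], "rotation": [0, 0, 0], "grip": 1},
    {"offset": [0, -0.004, 0], "rotation": [0, 0, 0], "grip": 1},
    {"offset": [0, -0.004, 0], "rotation": [0, 0, 0], "grip": 1},
    {"offset": [0, -0.004, 0], "rotation": [0, 0, 0], "grip": 1},
    {"offset": [0, -0.004, 0], "rotation": [0, 0, 0], "grip": 1},
    {"offset": [0, -0.004, 0], "rotation": [0, 0, 0], "grip": 1},
    {"offset": [0, -0.004, 0], "rotation": [0, 0, 0], "grip": 1},
    {"offset": [0, -0.004, 0], "rotation": [0, 0, 0], "grip": 1}
  ]
}}

```text
time_s: 8.38
tool_pos: [0.548, 0.1135, 0.0172]
tcp_rot: [-0.003, 0.091, 0.996, 0.001]
contact_force: [-3.8, 2.8, 0.8]
width: 0.0004
finger_force: 3.0
```

```bash
python3 - <<'E'
from h import *
st()
c=cam('top'); save(c,'top3.png'); c=cam('scene'); save(c,'scene3.png')
cv2.imwrite('pics/crop3.png',cv2.resize(c['frame'][200:300,255:475,::-1],None,fx=3.4,fy=3.4,interpolation=cv2.INTER_CUBIC))
E
```

```text
t 8.38 TCP fix [[-69.5  17.5]] z 17.2 f fix -2.1 -4.2 fz 0.8 w 0.0004
```

View pics/crop3.png

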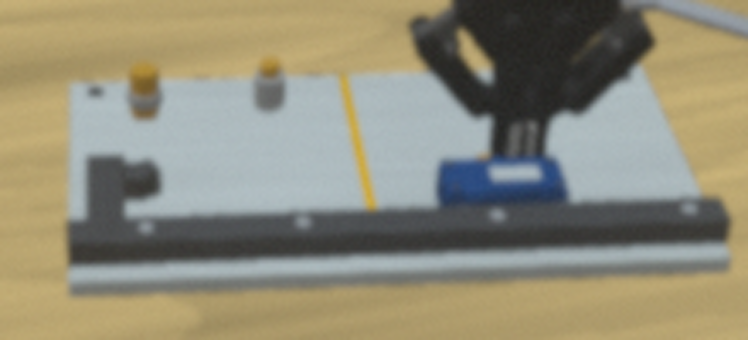

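Scene crop: the filter, at (500,180), lies along the rail with the fingers behind the barrel at (483,155). I'll press slightly harder and continue.

{"op": "carry_out", "data": {
  "targets": [
    {"offset": [-0.001, -0.003, 0], "rotation": [0, 0, 0], "grip": 1},
    {"offset": [-0.0005, -0.004, 0], "rotation": [0, 0, 0], "grip": 1},
    {"offset": [0, -0.004, 0], "rotation": [0, 0, 0], "grip": 1},
    {"offset": [0, -0.004, 0], "rotation": [0, 0, 0], "grip": 1},
    {"offset": [0, -0.004, 0], "rotation": [0, 0, 0], "grip": 1}
  ]
}}

```text
time_s: 9.1
tool_pos: [0.5447, 0.0959, 0.0172]
tcp_rot: [-0.005, 0.091, 0.996, 0.002]
contact_force: [-6.3, 8.2, 3.3]
width: 0.0
finger_force: 5.4
```

```bash
python3 - <<'E'
from h import *
st()
d=cam('scene'); save(d,'s4.png'); H=hsv(d); h,s,v=[H[...,i].astype(int) for i in range(3)]
m=(h>100)&(h<130)&(s>100)&(v>50); m[:200]=0;m[300:]=0;m[:,:255]=0;m[:,475:]=0
c=big(m)[:,0]; xs=range(c[:,0].min()+3,c[:,0].max()-2)
e=np.array([(x,np.where(m[:,x])[0].min()-.5) for x in xs]); P=F(ontoz(d,e,.036)); p,w=line(P); print('top-rear edge',p,np.degrees(np.arctan(w[1]/w[0])))
print('x extent at z36',F(ontoz(d,[c[c[:,0].argmin()],c[c[:,0].argmax()]],.036)))
e=np.array([(x,np.where(m[:,x])[0].max()+.5) for x in xs]); P=F(ontoz(d,e,.028)); p,w=line(P); print('low edge (rail occl)',p,np.degrees(np.arctan(w[1]/w[0])))
E
```

```text
t 9.1 TCP fix [[-51.6  17.5]] z 17.2 f fix -6.9 -7.7 fz 3.3 w 0.0
top-rear edge [-37.413723  31.621052] 4.2095914
x extent at z36 [[ -7.34749687  36.35332341]
 [-64.23226175  65.83808833]]
low edge (rail occl) [-37.740337  57.087097] 0.65256274
```

```bash
python3 - <<'E'
from h import *
d=cam('scene')
cv2.imwrite('pics/crop4.png',cv2.resize(d['frame'][215:285,320:440,::-1],None,fx=6.6,fy=6.6,interpolation=cv2.INTER_CUBIC))
E
```

```text
(no output)
```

View pics/crop4.png

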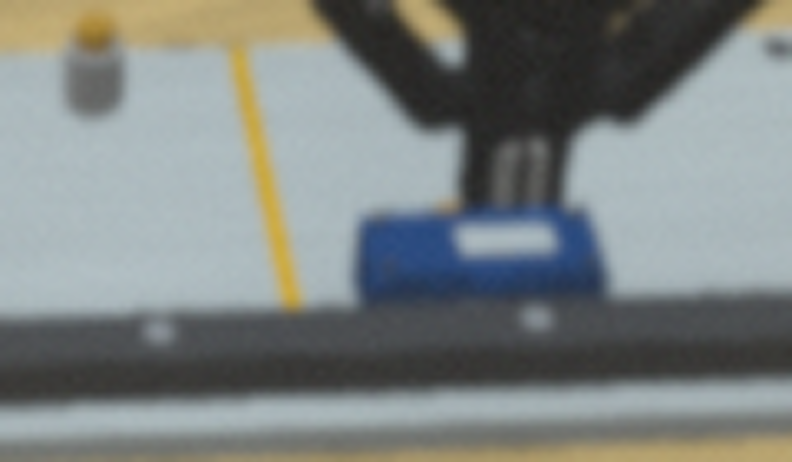

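Scene crop: the filter, with its top edge from (370,213) to (590,207), is parallel to the rail edge. The finger is in contact behind the barrel at (450,207), and the nose is short of the line. Continuing the drag.

{"op": "carry_out", "data": {
  "targets": [
    {"offset": [0, -0.005, 0], "rotation": [0, 0, 0], "grip": 1},
    {"offset": [0, -0.005, 0], "rotation": [0, 0, 0], "grip": 1},
    {"offset": [0, -0.005, 0], "rotation": [0, 0, 0], "grip": 1},
    {"offset": [0, -0.005, 0], "rotation": [0, 0, 0], "grip": 1},
    {"offset": [0, -0.005, 0], "rotation": [0, 0, 0], "grip": 1},
    {"offset": [0, -0.005, 0], "rotation": [0, 0, 0], "grip": 1}
  ]
}}

```text
time_s: 9.95
tool_pos: [0.5392, 0.0665, 0.0171]
tcp_rot: [-0.005, 0.091, 0.996, 0.002]
contact_force: [-6.9, 9.2, 4.5]
width: 0.0003
finger_force: 5.8
```

```bash
python3 - <<'E'
from h import *
st()
E
```

```text
t 9.95 TCP fix [[-21.7  17.5]] z 17.1 f fix -7.8 -8.4 fz 4.5 w 0.0003
```

Steady at constant y and force. Continuing.

{"op": "carry_out", "data": {
  "targets": [
    {"offset": [0, -0.006, 0], "rotation": [0, 0, 0], "grip": 1},
    {"offset": [0, -0.006, 0], "rotation": [0, 0, 0], "grip": 1},
    {"offset": [0, -0.006, 0], "rotation": [0, 0, 0], "grip": 1},
    {"offset": [0, -0.006, 0], "rotation": [0, 0, 0], "grip": 1},
    {"offset": [0, -0.006, 0], "rotation": [0, 0, 0], "grip": 1},
    {"offset": [0, -0.006, 0], "rotation": [0, 0, 0], "grip": 1},
    {"offset": [0, -0.006, 0], "rotation": [0, 0, 0], "grip": 1},
    {"offset": [0, -0.006, 0], "rotation": [0, 0, 0], "grip": 1},
    {"offset": [0, -0.006, 0], "rotation": [0, 0, 0], "grip": 1},
    {"offset": [0, -0.006, 0], "rotation": [0, 0, 0], "grip": 1}
  ]
}}

```text
time_s: 11.2
tool_pos: [0.5283, 0.0078, 0.0171]
tcp_rot: [-0.005, 0.091, 0.996, 0.002]
contact_force: [-6.7, 10.0, 5.6]
width: -0.0003
finger_force: 6.0
```

```bash
python3 - <<'E'
from h import *
st()
E
```

```text
t 11.2 TCP fix [[38.  17.6]] z 17.1 f fix -8.5 -8.5 fz 5.6 w -0.0003
```

{"op": "carry_out", "data": {
  "targets": [
    {"offset": [0, -0.006, 0], "rotation": [0, 0, 0], "grip": 1},
    {"offset": [0, -0.006, 0], "rotation": [0, 0, 0], "grip": 1},
    {"offset": [0, -0.006, 0], "rotation": [0, 0, 0], "grip": 1},
    {"offset": [0, -0.006, 0], "rotation": [0, 0, 0], "grip": 1},
    {"offset": [0, -0.006, 0], "rotation": [0, 0, 0], "grip": 1},
    {"offset": [0, -0.006, 0], "rotation": [0, 0, 0], "grip": 1},
    {"offset": [0, -0.004, 0], "rotation": [0, 0, 0], "grip": 1},
    {"offset": [0, -0.004, 0], "rotation": [0, 0, 0], "grip": 1}
  ]
}}

```text
time_s: 12.2
tool_pos: [0.5203, -0.0352, 0.0171]
tcp_rot: [-0.005, 0.091, 0.996, 0.003]
contact_force: [-7.4, 11.1, 6.6]
width: 0.0002
finger_force: 6.5
```

```bash
python3 - <<'E'
from h import *
st()
E
```

```text
t 12.2 TCP fix [[81.7 17.6]] z 17.1 f fix -9.5 -9.4 fz 6.6 w 0.0002
```

{"op": "carry_out", "data": {
  "targets": [
    {"offset": [0, -0.003, 0], "rotation": [0, 0, 0], "grip": 1},
    {"offset": [0, -0.003, 0], "rotation": [0, 0, 0], "grip": 1},
    {"offset": [0, -0.003, 0], "rotation": [0, 0, 0], "grip": 1},
    {"offset": [0, -0.002, 0], "rotation": [0, 0, 0], "grip": 1},
    {"offset": [0, -0.002, 0], "rotation": [0, 0, 0], "grip": 1}
  ]
}}

```text
time_s: 12.82
tool_pos: [0.5179, -0.0478, 0.0171]
tcp_rot: [-0.005, 0.091, 0.996, 0.003]
contact_force: [-7.6, 10.5, 6.4]
width: 0.0002
finger_force: 6.5
```

```bash
python3 - <<'E'
from h import *
st()
E
```

```text
t 12.82 TCP fix [[94.5 17.6]] z 17.1 f fix -8.9 -9.4 fz 6.4 w 0.0002
```

{"op": "carry_out", "data": {
  "targets": [
    {"offset": [0, -0.002, 0], "rotation": [0, 0, 0], "grip": 1},
    {"offset": [0, -0.002, 0], "rotation": [0, 0, 0], "grip": 1},
    {"offset": [0, 0, 0], "rotation": [0, 0, 0], "grip": 1}
  ]
}}

```text
time_s: 13.2
tool_pos: [0.5175, -0.05, 0.0171]
tcp_rot: [-0.005, 0.092, 0.996, 0.005]
contact_force: [-4.4, 15.7, 6.7]
width: 0.0
finger_force: 11.4
```

{"op": "carry_out", "data": {
  "targets": [
    {"offset": [0, -0.002, 0], "rotation": [0, 0, 0], "grip": 1},
    {"offset": [0, 0, 0], "rotation": [0, 0, 0], "grip": 1}
  ]
}}

```text
time_s: 13.45
tool_pos: [0.5174, -0.0503, 0.0171]
tcp_rot: [-0.005, 0.093, 0.996, 0.006]
contact_force: [-2.5, 21.9, 6.6]
width: -0.0001
finger_force: 14.5
```

```bash
python3 - <<'E'
from h import *
st()
E
```

```text
t 13.45 TCP fix [[97.  17.6]] z 17.1 f fix -21.1 -6.5 fz 6.6 w -0.0001
```

The end stop is reached: x force rose from 9 to 21 N with the TCP stalled at x = 97. I'll unload both axes together, then retreat.

{"op": "carry_out", "data": {
  "targets": [
    {"offset": [0, 0, 0], "rotation": [0, 0, 0], "grip": 1},
    {"offset": [0.001, 0.003, 0], "rotation": [0, 0, 0], "grip": 1},
    {"offset": [0.001, 0.003, 0], "rotation": [0, 0, 0], "grip": 1},
    {"offset": [0.002, 0.002, 0], "rotation": [0, 0, 0], "grip": 1},
    {"offset": [0.004, 0.002, 0], "rotation": [0, 0, 0], "grip": 1},
    {"offset": [0.012, 0.003, 0], "rotation": [0, 0, 0], "grip": 1},
    {"offset": [0.012, 0.004, 0], "rotation": [0, 0, 0], "grip": 1},
    {"offset": [0, 0.01, -0.02], "rotation": [0, 0, 0], "grip": 1},
    {"offset": [0, 0.01, -0.05], "rotation": [0, 0, 0], "grip": 1},
    {"offset": [0.01, 0.02, -0.05], "rotation": [0, 0, 0], "grip": 1}
  ]
}}

```text
time_s: 14.7
tool_pos: [0.489, 0.0068, 0.1394]
tcp_rot: [-0.0, 0.091, 0.996, -0.0]
contact_force: [0.6, -1.1, 0.1]
width: -0.0002
finger_force: 0.0
```

{"op": "carry_out", "data": {
  "targets": [
    {"offset": [0.01, 0.05, -0.03], "rotation": [0, 0, 0], "grip": 1},
    {"offset": [0, 0.05, 0], "rotation": [0, 0, 0], "grip": 1},
    {"offset": [0, 0.05, 0], "rotation": [0, 0, 0], "grip": 1},
    {"offset": [0, 0.05, 0], "rotation": [0, 0, 0], "grip": 1},
    {"offset": [0, 0.04, 0], "rotation": [0, 0, 0], "grip": 1},
    {"offset": [0, 0, 0], "rotation": [0, 0, 0], "grip": 1}
  ]
}}

```text
time_s: 15.45
tool_pos: [0.5225, 0.2466, 0.1682]
tcp_rot: [0.0, 0.089, 0.996, 0.0]
contact_force: [1.3, 0.5, -0.1]
width: -0.0003
finger_force: 0.0
```

```bash
python3 - <<'E'
from h import *
st(); c=cam('top'); save(c,'top5.png')
H=hsv(c); h,s,v=[H[...,i].astype(int) for i in range(3)]
m=(h>100)&(h<130)&(s>100)&(v>40); m[:180]=0;m[305:]=0;m[:,:195]=0;m[:,385:]=0
B=F(ontoz(c,big(m)[:,0],.036)); print(m.sum(),cv2.minAreaRect(B.astype(np.float32)))
cv2.imwrite('pics/crop5.png',cv2.resize(c['frame'][190:280,270:385,::-1],None,fx=6.5,fy=6.5,interpolation=cv2.INTER_CUBIC))
E
```

```text
t 15.45 TCP fix [[-195.7  -32. ]] z 168.2 f fix -0.8 1.2 fz -0.1 w -0.0003
328 ((109.36167907714844, 42.95233154296875), (31.92181396484375, 63.074031829833984), 89.80533599853516)
```

View pics/crop5.png

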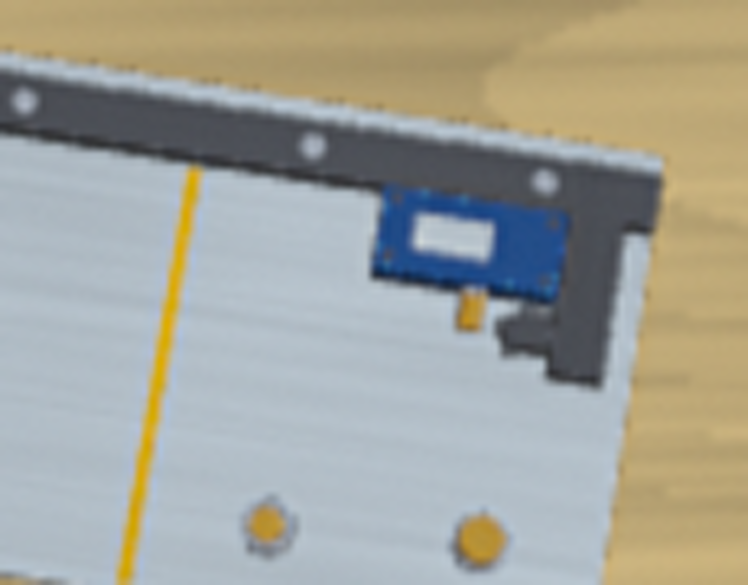

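Crop view: the filter is home. Its blue edges meet the rail along (390,190)-(565,212) and the stop at (565,250) with no visible gap, it is parallel to within 0.2°, and the bystanders have not moved.

```bash
python3 -c "
from rig import ctrl
print(ctrl.hand_in())"
```

```text
the job is handed in; nothing more can be done
None
```

I pushed the filter flat to the rail short of the yellow line, dragged it along pinned until it hit the end stop, moved the arm clear and handed the job in. The last picture shows it square in the corner pocket with no visible gaps and the two bystanders on the plate where they stood; the hand-in returned no verdict.

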